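# Tighten the plant press by one turn

## Robot

A 6-joint arm with a two-finger parallel gripper is mounted at the origin on the work surface. World frame = base frame: x ahead of the robot, y to its left, z up, the work surface at z = 0. Lengths are in mm, angles in degrees, forces in N, time in s.
With the tool pointing down it reaches from about 300 to 850 mm from the base axis. Payload 4.2 kg.
Tool frame: the origin (TCP) lies at the centre of the arm's flange, where the gripper is bolted on; the fingertips stand 191 mm ahead of it and the grasp point (between the pads) lies 172 mm ahead of it; z points along the fingers, x is the direction in which the jaws open and shut, and the axes are right-handed (so a half turn about z gives the same grasp; the last joint's range is limited). The gripper opens to 91 mm and grips with 3 to 60 N. Pads are 32 mm wide; open, the fingers measure 118 mm over their backs; the gripper's body (76 mm by 178 mm) begins 60 mm behind the grasp point.
Start: joints at [65.432, 18.312, 89.639, -0, 72.044, -1.146], TCP at [228.564, 527.619, 404.776] pointing down, gripper open.
Joint ranges: [-177.97, 177.97], [-48.28, 115.42], [12.27, 149.76], [-77.06, 257.06], [2.81, 150.46], [-146.56, 146.56]. Speed limits (degrees/s): [147.25, 147.25, 180, 180, 180, 180].

## Interface

Orientations are given as [roll, pitch, yaw] about the fixed x, y, z axes, in that order (R = Rz(yaw) Ry(pitch) Rx(roll)).
In Python, from workcell import telemetry, imaging, env gives the robot as it stands. The module is installed in compiled form; this text tells all that it offers.
- The arm moves only by the tool jog_arm, never from a script. Its argument "series" is a list of rows, each a list of 3 entries, a list of its own where there are three numbers: the shift along the world's x, y, z in mm, then the turn, a rotation vector about the world's x, y, z in rad, then the opening, from 0 (shut) to 1 (fully open). In form: [[[x, y, z], [ax, ay, az], jaw], ...]. A call has exactly 5 rows; each row is the pose to reach, as a shift and turn from the pose measured when the call began; what a row does not reach only later rows make up. A row lasts 1/12 s, in which the tool goes at most 41.7 mm and 7.16 degrees, less where a joint would pass 70% of its speed; a pose out of reach is approached as far as the arm can. A call with a gripper value outside its range is refused whole. The fingers move at their own pace and stop on an object; "squeeze" is the grip in N (left out, the last holds). Time passes only in rows, so rows that repeat a pose let the fingers close, or fill a call up. It gives the time, the measured TCP pose, the force and the opening at its end, in the units of the state.
- telemetry.state(): the state, without advancing time (a new reading comes with each control period).
- imaging.grab_frame(name): name is "scene" or "top"; returns a dict with "pixels" (480x640x3 uint8, red, green, blue), "fov_y" (degrees; the focal length in pixels is half the picture's height over the tangent of half this angle, whatever the lens; pixels are square), "cx", "cy" (the principal point, pixels), "R" (3x3) and "t" (3): a world point X has camera coordinates R X + t. Camera axes: x right, y down, z forward; pixel columns grow to the right and rows downward; lengths in mm; the calibration is good to about 2 mm. A picture is of the moment at which its call begins. There is no depth.
- env.job_done(): hands the job in, once; it reports no verdict.
The state is a dict: "time_s": time; "qpos": joint angles; "qvel": joint speeds; "effort": joint torques, N m; "ee_pos": TCP position; "ee_rot": TCP orientation; "force": force on the tool from outside, world axes, zero at the start; "torque": the same for the moment, N m; "gripper_width": finger opening in mm.
Only numpy, scipy, OpenCV 4.12 (cv2) and the standard library are available. Lean on these libraries where they do the work, as an engineer would, in place of code of your own. Each camera call takes 0.05 s, during which the arm holds its last target.

## Task

The drying stack in the plant press has settled: tighten the press by exactly one full turn of its hand wheel. Without gripping anything, put the fingertips or the outside of the closed fingers against the upright handle on the wheel's rim and push it gently round, clockwise as seen from above, until the handle is back where it began, then move clear. Leave the other things on the bench where they are.

Things in the scene. Friction and masses are not known exactly. Their poses are not given: they have to be found in the camera images.
- press: grey cast-iron plant press, fixed to the bench, place and yaw vary; 220 mm along its x, 335 mm along its y. Base plate, two steel columns 280 mm apart along y, crosshead at 140 to 176 mm height with nuts up to 194 mm on its ends, between them a stack of boards under a screwed-down plate, hand wheel on top. Origin: centre of its underside
- wheel_axis (a point): point on the vertical axis of the hand wheel, fixed to the press, 215 mm above the bench. The wheel is level: rim 157 mm outer diameter, 17 mm thick, its top at 216.5 mm height; three spokes to a hub 42 mm across, whose top with the screw's end is at 230 mm. These heights vary by 2 mm with the screw's start, and the wheel sinks 4 mm in one turn
- handle_mid (a point): middle of the wheel's upright black handle, on the handle's own axis, 68 mm out from wheel_axis, 248 mm above the bench (plus or minus 2 mm at the start). Handle round, its black grip spins freely on its pin, standing on the rim at the outer end of one spoke, 18 mm thick at its steel foot, 25 mm at its thickest; it rises from the rim's top (216.5 mm) to 277 mm
- wheel (a joint): angle of the hand wheel, rad, growing clockwise as seen from above (this tightens the press); starts anywhere from -2.6 to 2.6, one full turn is 6.283 more than at the start. The wheel stays where it is left (stiff screw, about 0.2 N m, some 3 to 4 N at the handle); there is no stop within one turn
- plate (a joint): how far the pressing plate is screwed down, m, growing as it goes down, 4 mm per turn of the wheel (0 when the wheel reads 0)
- dropper_bottle: amber glass dropper bottle with black cap, 38 mm across, 85 mm tall, standing loose on the bench near the press; bystander, origin at the centre of its underside
- beaker: open glass beaker, 68 mm across, 85 mm tall, loose; bystander, origin at the centre of its underside
- specimen_jar: glass jar with white lid, 60 mm across, 105 mm tall, loose; bystander, origin at the centre of its underside
- magnifier: round hand lens lying flat, ring 69 mm across with a black handle reaching 133 mm from the ring's centre along its +x, 16 mm high, loose; bystander, origin at the ring's centre on the bench
- petri_dish: closed glass petri dish, 91 mm across, 17 mm high, loose; bystander, origin at the centre of its underside
- slide_box: small closed plastic slide box with white lid, 87 x 77 x 34 mm, loose; bystander, origin at the centre of its underside
- brush: small wooden-handled brush lying flat, 160 mm long along its x, loose; bystander, origin under its middle
- plate_mid (a point): middle of the pressing plate's upper face (190 x 236 mm, below the crosshead), on the screw's axis, 96 mm above the bench when plate reads 0; it goes down 4 mm per turn

How it is judged (in metres and radians):
On the way:
1. the handle has been pushed clockwise half way round, to the far side of the wheel from where it began (distance of handle_mid from where it was at the start of the episode above 0.13 m and value of joint plate above 0 m and distance of plate_mid from where it was at the start of the episode above 0.0015 m), for 0.1 s.
At the end, for the whole second after the job is handed in: the wheel has been turned clockwise by one full turn, the handle back within 15 mm (about 12 degrees) of where it began and the plate one pitch (4 mm) lower, the wheel at rest (distance of handle_mid from where it was at the start of the episode below 0.0155 m and distance of plate_mid from where it was at the start of the episode between 0.0035 and 0.0045 m and value of joint plate above 0.0015 m and velocity of joint wheel between -0.05 and 0.05 rad/s); the robot touches nothing.
It fails at once if the wheel is turned more than 40 degrees beyond one full turn (distance of plate_mid from where it was at the start of the episode above 0.00445 m).
It fails at once if the wheel or its handle is gripped or pushed hard (over 30 N) (contact force between the fingers and wheel above 30 N).
It fails at once if one of the loose things on the bench is knocked, lifted or moved by more than 15 mm (distance of any of dropper_bottle, beaker, specimen_jar, magnifier, petri_dish, slide_box, brush from where it was at the start of the episode above 0.015 m).
It also fails if it takes over 54 s, if anything falls off the work surface, if the arm or the gripper's body presses on something with over 40 N, if the wrist force passes 120 N, or if a joint passes its speed limit or range.

## Working session

There is one attempt and no reset: what is moved stays moved. The work goes in short steps, Python scripts to look and compute and a tool call to move; the robot and the scene stay as the last step left them, time stands still between calls to the robot, and variables do not carry over. Pictures are saved under pics/ and viewed, and the job is handed in when it is done.

Besides the shell and the picture viewer there is one more tool, called after "Request:" as a command line: name --argument value ..., lists and objects as JSON in quotes. jog_arm: Moves the arm, as the interface text tells. Its arguments: {"type":"object","properties":{"series":{"type":"array"},"squeeze":{"type":"number"}},"required":["series"]}

```bash
mkdir -p pics
cat > h.py <<'E'
import numpy as np,cv2
from workcell import telemetry,imaging,env
def grab(n,fn=None):
    f=imaging.grab_frame(n)
    if fn: cv2.imwrite('pics/'+fn,cv2.cvtColor(f['pixels'],cv2.COLOR_RGB2BGR))
    return f
def K(f):
    F=240/np.tan(np.radians(f['fov_y']/2)); return np.array([[F,0,f['cx']],[0,F,f['cy']],[0,0,1]])
def plane(f,u,v,z):
    R=np.array(f['R']);t=np.array(f['t']);c=-R.T@t
    d=R.T@np.linalg.inv(K(f))@np.array([u,v,1.]); return c+d*(z-c[2])/d[2]
def proj(f,X):
    p=K(f)@(np.array(f['R'])@np.array(X)+np.array(f['t'])); return p[:2]/p[2]
E
python3 - <<'E'
from h import *
for n in ('scene','top'):
    f=grab(n,n+'0.png'); R=np.array(f['R']); print(n,f['fov_y'],f['cx'],f['cy'],-R.T@np.array(f['t']),R.round(3).tolist())
print(telemetry.state())
E
```

```text
scene 57.03136501962753 311.84048646554976 249.18024110052556 [1228.32072766  291.32438176  665.83442885] [[-0.375, 0.927, 0.005], [0.547, 0.225, -0.806], [-0.749, -0.3, -0.591]]
top 54.00334678094116 322.38206122650723 241.67245603545337 [ 419.91672929   75.71853568 1071.67581725] [[-0.004, -0.999, 0.036], [-0.986, -0.002, -0.164], [0.164, -0.036, -0.986]]
{'time_s': 0.1, 'qpos': array([ 6.54315310e+01,  1.83463320e+01,  8.96979950e+01,  1.39810984e-03,
        7.20417797e+01, -1.14573068e+00]), 'qvel': array([-0.01445658, -0.09421611, -0.1776415 , -0.04869082,  0.02994887,
       -0.0406888 ]), 'effort': array([ 4.18642694e-04, -4.13334632e+01, -2.32509381e+01,  7.29189254e-02,
        4.21779219e-02, -3.44709110e-05]), 'ee_pos': array([228.50465837, 527.49092255, 404.0302505 ]), 'ee_rot': array([-1.79996949e+02,  8.60629004e-02,  6.65768319e+01]), 'force': array([-0.52347283, -0.78754846,  0.34250991]), 'torque': array([-0.00745329,  0.02455355, -0.01097457]), 'gripper_width': 91.20651232132288}
```

View pics/scene0.png

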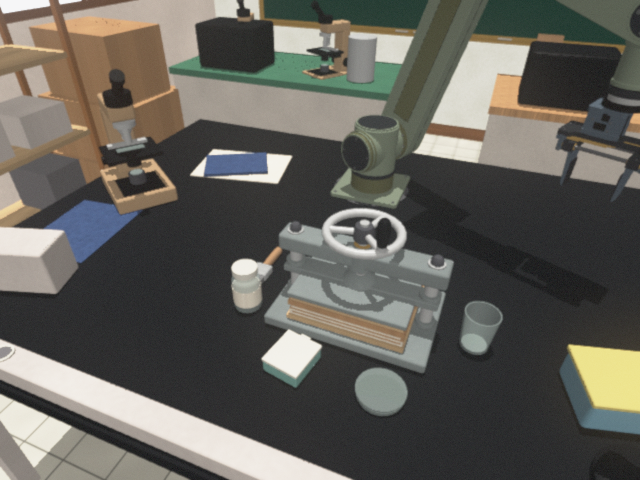

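View pics/top0.png

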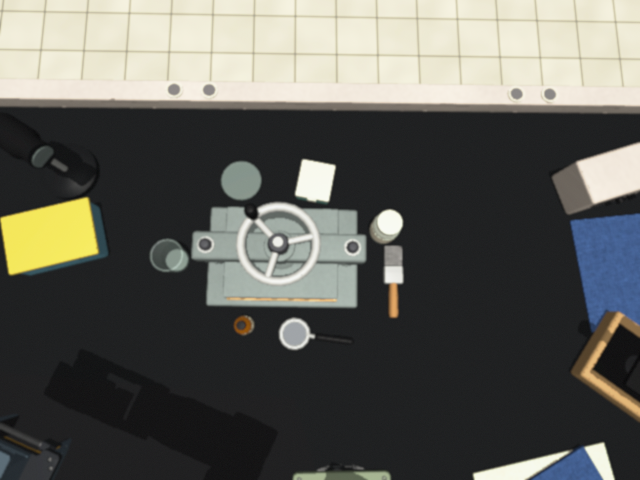

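Top view: the wheel hub is at about (278,243) and the handle at about (251,211), on the far-left side. The loose items all stand low around the press. Next I'll measure the wheel and handle.

Run:
```python
from h import *
f=grab('top');im=f['pixels'].astype(int)
hsv=cv2.cvtColor(f['pixels'],cv2.COLOR_RGB2HSV)
m=((im.min(2)>175)).astype(np.uint8); m[:195]=0;m[290:]=0;m[:,:230]=0;m[:,330:]=0
c,_=cv2.findContours(m,cv2.RETR_EXTERNAL,cv2.CHAIN_APPROX_NONE)
c=max(c,key=cv2.contourArea);e=cv2.fitEllipse(cv2.convexHull(c));print('rim',e,cv2.contourArea(c))
for z in(208,216): print(plane(f,*e[0],z))
K_=K(f);W=plane(f,*e[0],212);print(proj(f,W+[78.5,0,0]),proj(f,W-[78.5,0,0]),proj(f,W+[0,78.5,0]),proj(f,W-[0,78.5,0]))
b=(im.max(2)<60).astype(np.uint8); b[:195]=0;b[235:]=0;b[:,:235]=0;b[:,270:]=0
for y in range(198,226): print(y,''.join('%4d'%im[y,x].max() for x in range(238,268)))
s=grab('scene');i2=s['pixels']
cv2.imwrite('pics/c1.png',cv2.cvtColor(cv2.resize(i2[190:300,270:470],None,fx=4,fy=4),cv2.COLOR_RGB2BGR))
cv2.imwrite('pics/c2.png',cv2.cvtColor(cv2.resize(f['pixels'][140:350,140:420],None,fx=2.8,fy=2.8),cv2.COLOR_RGB2BGR))
```

```text
rim ((277.7522888183594, 243.80087280273438), (81.43778228759766, 83.52337646484375), 72.232177734375) 1588.5
[559.53873887 126.9039997  208.        ]
[558.24545723 126.42988232 216.        ]
[278.24107808 202.38672859] [277.24877851 286.46230207] [234.92066644 243.72063665] [320.30591124 243.88058818]
198  138 138 139 140 141 140 137 132 124 111  98  86  68  51  38  34  34  34  32  34  35  34  34  34  34  34  36  34  34  34
199  105 106 109 114 113 108 102  95  85  74  58  49  39  34  33  33  36  34  34  34  34  34  34  34  35  34  33  34  33  34
200   61  64  68  73  72  67  61  55  50  43  36  34  32  33  33  34  34  34  35  35  35  34  34  33  33  35  32  33  34  34
201   39  39  39  42  41  39  37  34  36  34  34  35  35  33  34  35  35  34  33  33  34  33  34  35  32  33  33  33  33  32
202   33  33  34  34  34  33  33  35  33  33  31  31  31  32  33  33  32  34  34  35  35  33  34  33  34  32  34  37  43  50
203   34  34  34  33  33  33  34  33  33  31  28  27  28  27  29  30  32  34  34  35  32  34  32  33  38  46  55  73  95 106
204   34  34  33  34  34  33  31  32  29  26  
[... 2003 characters left out ...]
237 210 167 132 113 125 160 194 222 226 217 191 157 126 108 112 130 148 159
221  174 175 174 172 171 181 202 223 234 241 243 237 223 194 164 142 152 186 218 231 234 229 217 189 156 129 129 151 167 173
222  176 175 173 169 175 192 217 230 239 242 238 227 212 190 163 139 147 180 211 228 234 234 228 215 188 160 152 164 173 175
223  175 175 171 170 183 207 225 235 241 239 230 214 194 170 143 121 125 153 187 214 229 234 234 228 213 189 171 170 172 175
224  174 174 171 176 196 220 231 240 241 234 220 199 174 146 121 107 108 126 156 190 216 229 235 233 227 212 190 175 172 174
225  174 172 173 187 211 227 237 242 238 227 208 184 154 125 107 102 104 110 128 158 193 218 229 234 233 226 211 188 174 171
```

View pics/c1.png

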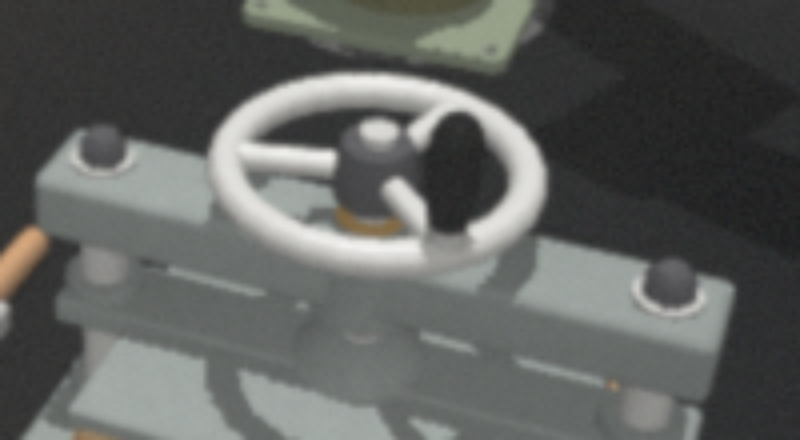

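View pics/c2.png

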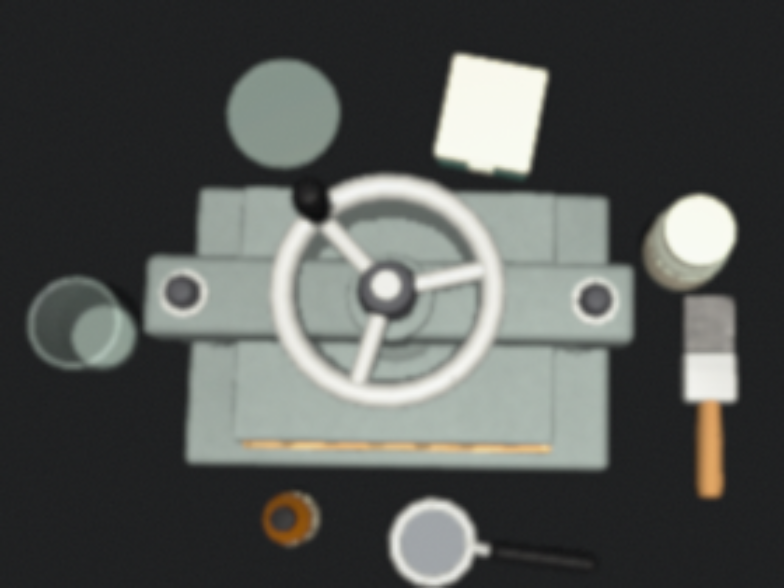

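Run:
```python
from h import *
f=grab('top');s=grab('scene')
W=np.array([558.8,126.6,0])
h=plane(f,250.3,210,268);print('handle',h, np.hypot(*(h-W)[:2]),np.degrees(np.arctan2(*(h-W)[1::-1])))
print('hubtop',plane(f,278,242.5,230))
for ang in (38,41,44,47,50,53):
    a=np.radians(ang);P=W+68*np.array([np.cos(a),np.sin(a),0])
    print(ang,proj(f,P+[0,0,270]),proj(s,P+[0,0,277]),proj(s,P+[0,0,217]),proj(s,P+[0,0,248]))
print('axis scene 230',proj(s,W+[0,0,230]))
for n,u,v,z in (('beak',165,256,40),('jar',385,228,105),('bottle',243,325,85)): print(n,plane(f,u,v,z))
im=s['pixels'].max(2)
b=(im<45).astype(np.uint8);b[:218]=0;b[250:]=0;b[:,:376]=0;b[:,396:]=0
M=cv2.moments(b,True);print(M['m10']/M['m00'],M['m01']/M['m00'],M['m00'])
m=(s['pixels'].min(2)>150).astype(np.uint8);m[:205]=0;m[262:]=0;m[:,:318]=0;m[:,410:]=0
c,_=cv2.findContours(m,cv2.RETR_EXTERNAL,cv2.CHAIN_APPROX_NONE);c=max(c,key=cv2.contourArea);e=cv2.fitEllipse(cv2.convexHull(c));print(e)
print(proj(s,W+[0,0,208]),plane(s,*e[0],208))
```

```text
handle [609.35060897 171.69566134 268.        ] 67.74203081586926 41.7358135074144
hubtop [558.36301429 125.18168583 230.        ]
38 [252.07271685 208.04016865] [381.6904766  218.34259687] [378.26984148 247.77552054] [379.99649462 232.9184989 ]
41 [250.4567895  209.30367208] [383.66510665 218.00462953] [380.15671234 247.41964408] [381.92771297 232.57125344]
44 [248.90803525 210.64799969] [385.58397118 217.61037006] [381.99127012 247.00467265] [383.80488586 232.16626308]
47 [247.43072117 212.06969736] [387.44094753 217.16135824] [383.76769541 246.53220397] [385.62204096 231.70509837]
50 [246.02894282 213.56509545] [389.23020419 216.65933331] [385.48043759 246.00404287] [387.37348589 231.18953341]
53 [244.7066126  215.13031638] [390.94622526 216.1062223 ] [387.12423792 245.42218956] [389.05383204 230.62153405]
axis scene 230 [364.38035126 220.95993987]
beak [559.23690258 382.15902658  40.        ]
jar [610.26748675 -91.44753127 105.        ]
bottle [410.50091816 203.34825335  85.        ]
383.17676767676767 234.1919191919192 198.0
((361.6381530761719, 232.9039306640625), (49.09186935424805, 88.69831848144531), 91.13301086425781)
[363.48881198 230.94865951] [566.34184346 125.29918535 208.        ]
```

Hub and rim put the axis at about (559,126). The handle is at about 42° and 68 mm out, which matches the given radius. I'll push with the back of the closed fingers, with tool x along the tangent and the tips at z≈238. First I approach the point behind the handle.

Request:
jog_arm --series '[[[27,-24,8],[0,0,0.11],0],[[54,-48,16],[0,0,0.22],0],[[81,-73,22],[0,0,0.33],0],[[108,-97,26],[0,0,0.44],0],[[135,-121,26],[0,0,0.55],0]]' --squeeze 10

```text
time_s: 0.72
ee_pos: [364.5, 405.5, 431.6]
ee_rot: [179.9, -0.0, 98.4]
force: [1.0, 0.2, -0.4]
gripper_width: 60.9
```

```bash
cat >> h.py <<'E'
C=np.array([559.2,126.2])
def tgt(th,d):
    a=np.radians(th);return C+68*np.array([np.cos(a),np.sin(a)])-d*np.array([np.sin(a),-np.cos(a)])
def wrap(a): return (a+180)%360-180
def show():
    s=telemetry.state();print('t',s['time_s'],'p',s['ee_pos'].round(1),'r',s['ee_rot'].round(1),'F',s['force'].round(1),'q',s['qpos'].round(0),'w',round(s['gripper_width'],1));return s
def rows(ths,ds,flip=0,z=429):
    s=show();p=s['ee_pos'];y=s['ee_rot'][2]
    for th,d in zip(ths,ds):
        P=tgt(th,d);dy=np.radians(wrap(th+90+flip-y));print('[[%.1f,%.1f,%.1f],[0,0,%.3f],0],'%(P[0]-p[0],P[1]-p[1],z-p[2],dy),end='')
    print()
E
python3 -c "
from h import *
rows([42],[60])"
```

```text
t 0.7167 p [364.5 405.5 431.6] r [179.9  -0.   98.4] F [ 1.   0.2 -0.4] q [ 47.  15.  91.  -0.  74. -52.] w 60.9
[[205.0,-189.2,-2.6],[0,0,0.586],0],
```

Request:
jog_arm --series '[[[27,-25,0],[0,0,0.11],0],[[54,-50,0],[0,0,0.22],0],[[81,-75,0],[0,0,0.33],0],[[108,-100,-1],[0,0,0.44],0],[[135,-125,-1],[0,0,0.55],0]]'

```text
time_s: 1.13
ee_pos: [500.6, 278.9, 430.5]
ee_rot: [179.9, -0.1, 130.2]
force: [0.2, 0.7, -0.5]
gripper_width: 27.3
```

Request:
jog_arm --series '[[[17,-16,0],[0,0,0.04],0],[[34,-32,-1],[0,0,0.04],0],[[51,-48,-1],[0,0,0.04],0],[[69,-63,-2],[0,0,0.04],0],[[69,-63,-2],[0,0,0.04],0]]'

```text
time_s: 1.55
ee_pos: [572.1, 213.3, 427.9]
ee_rot: [179.9, 0.1, 132.3]
force: [-0.5, -0.0, -0.5]
gripper_width: 0.3
```

```bash
python3 -c "
from h import *
rows([42]*5,[52,44,38,36,34])
f=grab('top','top1.png');s=grab('scene')
cv2.imwrite('pics/t1.png',cv2.cvtColor(np.hstack([cv2.resize(f['pixels'][140:350,160:370],(380,380)),cv2.resize(s['pixels'][130:310,300:480],(380,380))]),cv2.COLOR_RGB2BGR))
"
```

```text
t 1.55 p [572.1 213.3 427.9] r [1.799e+02 1.000e-01 1.323e+02] F [-0.5 -0.  -0.5] q [  19.   21.   83.   -0.   77. -113.] w 0.3
[[2.8,-3.0,1.1],[0,0,-0.006],0],[[8.1,-8.9,1.1],[0,0,-0.006],0],[[12.2,-13.4,1.1],[0,0,-0.006],0],[[13.5,-14.9,1.1],[0,0,-0.006],0],[[14.8,-16.4,1.1],[0,0,-0.006],0],
```

View pics/t1.png

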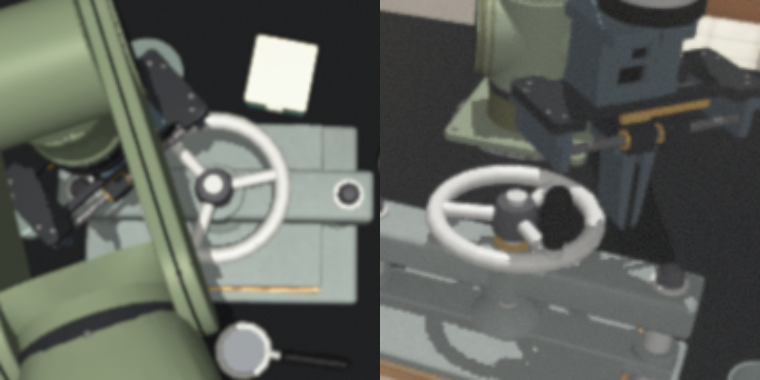

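The closed fingers stand behind the handle (scene crop: tips at about (625,215), handle at (558,215)), with their tips above the rim. Now a gentle approach.

Request:
jog_arm --series '[[[3,-3,1],[0,0,0],0],[[7,-7.5,1],[0,0,0],0],[[10.5,-11.5,1],[0,0,0],0],[[13,-14,1],[0,0,0],0],[[15,-16.5,1],[0,0,0],0]]'

```text
time_s: 2.07
ee_pos: [585.0, 198.8, 429.2]
ee_rot: [179.9, -0.1, 132.5]
force: [0.2, 0.5, -0.0]
gripper_width: 0.5
```

```bash
python3 -c "
from h import *
rows([42]*5,[32,30,28,26,24])"
```

```text
t 2.0667 p [585.  198.8 429.2] r [ 1.799e+02 -1.000e-01  1.325e+02] F [ 0.2  0.5 -0. ] q [  18.   21.   81.    0.   77. -115.] w 0.5
[[3.3,-3.4,-0.2],[0,0,-0.008],0],[[4.6,-4.8,-0.2],[0,0,-0.008],0],[[6.0,-6.3,-0.2],[0,0,-0.008],0],[[7.3,-7.8,-0.2],[0,0,-0.008],0],[[8.6,-9.3,-0.2],[0,0,-0.008],0],
```

Request:
jog_arm --series '[[[2.5,-2.5,0],[0,0,0],0],[[4,-4.5,0],[0,0,0],0],[[5.5,-6,0],[0,0,0],0],[[7,-7.5,0],[0,0,0],0],[[8.5,-9.5,0],[0,0,0],0]]'

```text
time_s: 2.48
ee_pos: [593.7, 189.2, 429.2]
ee_rot: [179.9, -0.1, 132.5]
force: [0.2, 0.9, 0.6]
gripper_width: 0.6
```

```bash
python3 -c "
from h import *
rows([42]*5,[22,20,18,16,15])
s=grab('scene')
cv2.imwrite('pics/t2.png',cv2.cvtColor(cv2.resize(s['pixels'][130:280,300:480],(720,600)),cv2.COLOR_RGB2BGR))"
```

```text
t 2.4833 p [593.7 189.2 429.2] r [ 1.799e+02 -1.000e-01  1.325e+02] F [0.2 0.9 0.6] q [  17.   22.   81.    0.   77. -116.] w 0.6
[[1.4,-1.2,-0.2],[0,0,-0.008],0],[[2.7,-2.7,-0.2],[0,0,-0.008],0],[[4.0,-4.2,-0.2],[0,0,-0.008],0],[[5.4,-5.7,-0.2],[0,0,-0.008],0],[[6.0,-6.4,-0.2],[0,0,-0.008],0],
```

View pics/t2.png

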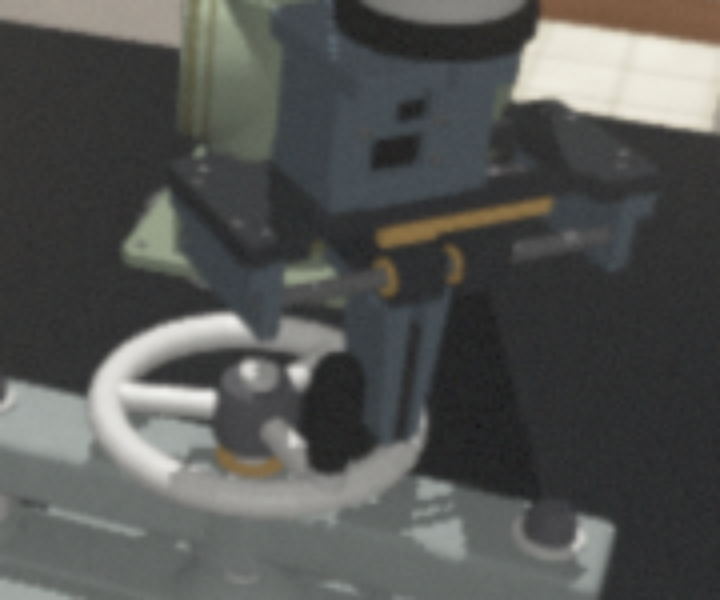

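Not in contact yet; there is a small gap left between finger and handle, about (372,430) in the crop.

Request:
jog_arm --series '[[[1.5,-1.5,0],[0,0,0],0],[[2.8,-2.8,0],[0,0,0],0],[[4,-4.2,0],[0,0,0],0],[[5.4,-5.7,0],[0,0,0],0],[[6.7,-7,0],[0,0,0],0]]'

```text
time_s: 2.95
ee_pos: [600.6, 182.0, 429.1]
ee_rot: [179.9, -0.1, 132.5]
force: [-1.8, 2.7, -0.0]
gripper_width: 0.5
```

```bash
python3 -c "
from h import *
s=show();print(s['torque'])
d=np.radians(42);print('d',-(s['ee_pos'][:2]-C)@[np.sin(d),-np.cos(d)])
s=grab('scene')
cv2.imwrite('pics/t3.png',cv2.cvtColor(cv2.resize(s['pixels'][130:280,300:480],(720,600)),cv2.COLOR_RGB2BGR))"
```

```text
t 2.95 p [600.6 182.  429.1] r [ 1.799e+02 -1.000e-01  1.325e+02] F [-1.8  2.7 -0. ] q [  16.   22.   80.    0.   78. -117.] w 0.5
[0.43865867 0.2874727  0.01808112]
d 13.754882520868312
```

View pics/t3.png

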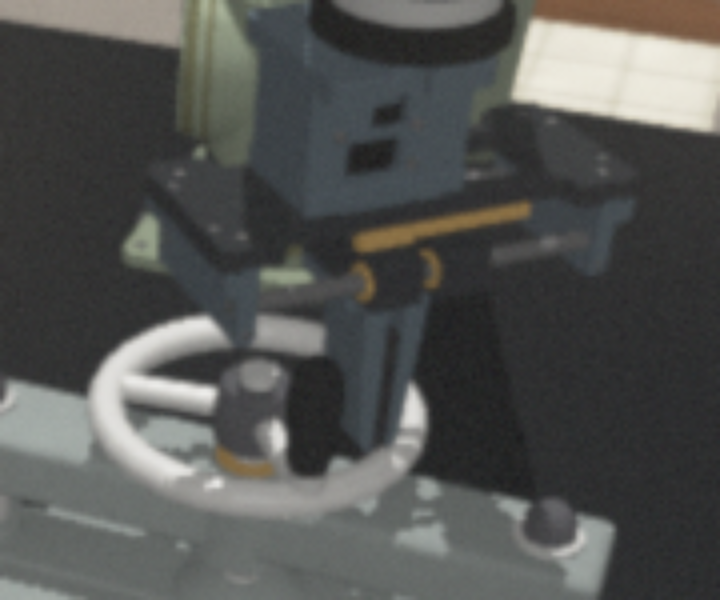

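Contact made, 3.2 N along the tangent. The handle has moved about 7 mm, so the effective offset is d≈21. Now I push round.

```bash
cat >> h.py <<'E'
def est(flip=0,d=21):
    p=telemetry.state()['ee_pos'][:2]-C
    # tool vector: 68*r - d*t -> angle = th + atan2(d,68)
    return wrap(np.degrees(np.arctan2(p[1],p[0]))-np.degrees(np.arctan2(d,68)))
def nxt(step=4.5,flip=0,d=21,first=2.5,n=5):
    e=est(flip,d);print('th',round(e,1),'r',np.hypot(*(telemetry.state()['ee_pos'][:2]-C)).round(1))
    rows([e-first-step*i for i in range(n)],[d]*n,flip)
E
python3 -c "
from h import *
nxt()"
```

```text
th 35.9 r 69.4
t 3.0 p [600.9 181.7 429. ] r [ 1.799e+02 -1.000e-01  1.325e+02] F [-1.7  1.5 -0.6] q [  16.   22.   80.    0.   78. -117.] w 0.2
[[3.5,-0.5,-0.0],[0,0,-0.158],0],[[7.7,-4.2,-0.0],[0,0,-0.236],0],[[11.6,-8.2,-0.0],[0,0,-0.315],0],[[15.1,-12.6,-0.0],[0,0,-0.393],0],[[18.3,-17.1,-0.0],[0,0,-0.472],0],
```

Request:
jog_arm --series '[[[3,-1,0],[0,0,-0.1],0],[[7.5,-4.2,0],[0,0,-0.2],0],[[11.6,-8.2,0],[0,0,-0.3],0],[[15.1,-12.6,0],[0,0,-0.39],0],[[18.3,-17,0],[0,0,-0.47],0]]'

```text
time_s: 3.42
ee_pos: [619.4, 164.7, 428.8]
ee_rot: [179.9, -0.1, 105.3]
force: [-1.2, 2.9, 0.4]
gripper_width: 0.2
```

```bash
python3 -c "
from h import *
nxt(5)"
```

```text
th 15.4 r 71.5
t 3.4167 p [619.4 164.7 428.8] r [ 1.799e+02 -1.000e-01  1.053e+02] F [-1.2  2.9  0.4] q [ 14.  24.  78.   0.  78. -91.] w 0.2
[[1.3,-2.8,0.2],[0,0,-0.041],0],[[4.2,-8.3,0.2],[0,0,-0.128],0],[[6.6,-14.1,0.2],[0,0,-0.216],0],[[8.5,-20.0,0.2],[0,0,-0.303],0],[[9.8,-26.0,0.2],[0,0,-0.390],0],
```

Request:
jog_arm --series '[[[1.3,-2.8,0],[0,0,-0.05],0],[[4.2,-8.3,0],[0,0,-0.13],0],[[6.6,-14.1,0],[0,0,-0.22],0],[[8.5,-20,0],[0,0,-0.3],0],[[9.8,-26,0],[0,0,-0.39],0]]'

```text
time_s: 3.83
ee_pos: [629.7, 138.7, 428.7]
ee_rot: [179.9, -0.1, 82.7]
force: [1.2, 3.4, -1.6]
gripper_width: 0.6
```

```bash
python3 -c "
from h import *
nxt(5,first=3)"
```

```text
th -7.1 r 71.6
t 3.8333 p [629.7 138.7 428.7] r [ 1.799e+02 -1.000e-01  8.270e+01] F [ 1.2  3.4 -1.6] q [ 11.  24.  77.   0.  78. -71.] w 0.6
[[0.1,-3.8,0.3],[0,0,-0.049],0],[[0.6,-9.9,0.3],[0,0,-0.136],0],[[0.6,-16.2,0.3],[0,0,-0.223],0],[[-0.0,-22.3,0.3],[0,0,-0.310],0],[[-1.1,-28.4,0.3],[0,0,-0.398],0],
```

Request:
jog_arm --series '[[[0.1,-3.8,0],[0,0,-0.05],0],[[0.6,-10,0],[0,0,-0.14],0],[[0.6,-16,0],[0,0,-0.22],0],[[0,-22.3,0],[0,0,-0.31],0],[[-1.1,-28.4,0],[0,0,-0.4],0]]'

```text
time_s: 4.25
ee_pos: [629.2, 110.2, 428.4]
ee_rot: [179.8, -0.2, 59.5]
force: [2.3, 3.2, -1.9]
gripper_width: 0.6
```

```bash
python3 -c "
from h import *
nxt(5,first=3)"
```

```text
th -30.0 r 71.8
t 4.25 p [629.2 110.2 428.4] r [179.8  -0.2  59.5] F [ 2.3  3.2 -1.9] q [  9.  23.  78.   0.  78. -51.] w 0.6
[[-1.5,-3.5,0.6],[0,0,-0.045],0],[[-3.5,-9.4,0.6],[0,0,-0.132],0],[[-6.0,-15.1,0.6],[0,0,-0.219],0],[[-8.9,-20.5,0.6],[0,0,-0.307],0],[[-12.3,-25.7,0.6],[0,0,-0.394],0],
```

Request:
jog_arm --series '[[[-1.5,-3.5,0.3],[0,0,-0.05],0],[[-3.5,-9.4,0.6],[0,0,-0.13],0],[[-6,-15,0.6],[0,0,-0.22],0],[[-8.9,-20.5,0.6],[0,0,-0.31],0],[[-12.3,-25.7,0.6],[0,0,-0.39],0]]'

```text
time_s: 4.67
ee_pos: [617.6, 84.2, 428.8]
ee_rot: [179.7, -0.4, 36.9]
force: [2.3, 2.0, -2.0]
gripper_width: 0.5
```

```bash
python3 -c "
from h import *
nxt(5,first=3)
s=grab('scene')
cv2.imwrite('pics/t4.png',cv2.cvtColor(cv2.resize(s['pixels'][130:280,280:460],(720,600)),cv2.COLOR_RGB2BGR))"
```

```text
th -52.9 r 72.0
t 4.6667 p [617.6  84.2 428.8] r [179.7  -0.4  36.9] F [ 2.3  2.  -2. ] q [  7.  22.  81.  -0.  77. -30.] w 0.5
[[-2.9,-2.5,0.2],[0,0,-0.050],0],[[-7.0,-7.2,0.2],[0,0,-0.137],0],[[-11.5,-11.5,0.2],[0,0,-0.224],0],[[-16.3,-15.3,0.2],[0,0,-0.312],0],[[-21.5,-18.8,0.2],[0,0,-0.399],0],
```

View pics/t4.png

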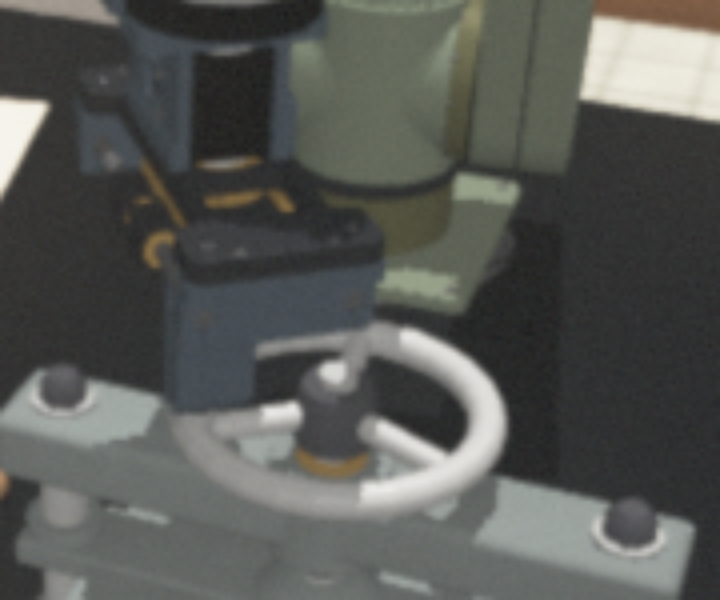

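The end bracket hides the handle in this view, but the spokes have turned as expected. The force is still about 3 N along the tangent, so I continue.

Request:
jog_arm --series '[[[-2.9,-2.5,0.2],[0,0,-0.05],0],[[-7,-7.2,0.3],[0,0,-0.14],0],[[-11.5,-11.5,0.3],[0,0,-0.22],0],[[-16.3,-15.3,0.3],[0,0,-0.31],0],[[-21.5,-18.8,0.3],[0,0,-0.4],0]]'

```text
time_s: 5.13
ee_pos: [596.1, 64.1, 429.3]
ee_rot: [179.6, -0.4, 13.7]
force: [3.7, 1.4, -1.9]
gripper_width: 0.2
```

```bash
python3 -c "
from h import *
nxt(5,first=3)"
```

```text
th -76.4 r 72.2
t 5.1333 p [596.1  64.1 429.3] r [179.6  -0.4  13.7] F [ 3.7  1.4 -1.9] q [ 5. 20. 84. -0. 76. -9.] w 0.2
[[-3.8,-1.0,-0.3],[0,0,-0.055],0],[[-9.4,-3.6,-0.3],[0,0,-0.142],0],[[-15.2,-5.7,-0.3],[0,0,-0.230],0],[[-21.2,-7.4,-0.3],[0,0,-0.317],0],[[-27.3,-8.5,-0.3],[0,0,-0.404],0],
```

Request:
jog_arm --series '[[[-3.8,-1,0],[0,0,-0.05],0],[[-9.4,-3.6,0],[0,0,-0.14],0],[[-15.2,-5.6,0],[0,0,-0.23],0],[[-21.2,-7.2,0],[0,0,-0.32],0],[[-27.3,-8.2,0],[0,0,-0.4],0]]'

```text
time_s: 5.55
ee_pos: [569.5, 55.3, 429.3]
ee_rot: [179.6, -0.6, -9.4]
force: [4.0, 0.2, -2.4]
gripper_width: 0.7
```

```bash
python3 -c "
from h import *
nxt(5,first=3)"
```

```text
th -98.9 r 71.6
t 5.55 p [569.5  55.3 429.3] r [179.6  -0.6  -9.4] F [ 4.   0.2 -2.4] q [ 5. 17. 88. -1. 75. 14.] w 0.7
[[-3.8,0.0,-0.3],[0,0,-0.045],0],[[-10.0,-0.3,-0.3],[0,0,-0.132],0],[[-16.2,-0.0,-0.3],[0,0,-0.219],0],[[-22.3,0.7,-0.3],[0,0,-0.306],0],[[-28.4,2.1,-0.3],[0,0,-0.394],0],
```

Request:
jog_arm --series '[[[-3.8,0,0],[0,0,-0.05],0],[[-10,-0.3,0],[0,0,-0.13],0],[[-16.2,0,0],[0,0,-0.22],0],[[-22.3,0.7,0],[0,0,-0.31],0],[[-28.4,2.1,0],[0,0,-0.39],0]]'

```text
time_s: 5.97
ee_pos: [541.7, 56.7, 429.4]
ee_rot: [179.5, -0.8, -31.9]
force: [3.0, -1.6, -1.7]
gripper_width: 0.4
```

```bash
python3 -c "
from h import *
nxt(5,first=3)"
```

```text
th -121.3 r 71.7
t 5.9667 p [541.7  56.7 429.4] r [179.5  -0.8 -31.9] F [ 3.  -1.6 -1.7] q [ 5. 15. 91. -1. 74. 37.] w 0.4
[[-3.5,1.5,-0.4],[0,0,-0.043],0],[[-9.3,3.6,-0.4],[0,0,-0.130],0],[[-14.9,6.2,-0.4],[0,0,-0.218],0],[[-20.3,9.3,-0.4],[0,0,-0.305],0],[[-25.5,12.8,-0.4],[0,0,-0.392],0],
```

Request:
jog_arm --series '[[[-3.5,1.5,0],[0,0,-0.04],0],[[-9.3,3.6,0],[0,0,-0.13],0],[[-14.9,6.2,0],[0,0,-0.22],0],[[-20.3,9.3,0],[0,0,-0.3],0],[[-25.5,12.8,0],[0,0,-0.39],0]]'

```text
time_s: 6.38
ee_pos: [516.5, 68.6, 429.5]
ee_rot: [179.5, -1.1, -54.3]
force: [2.0, -2.8, -1.3]
gripper_width: 0.2
```

```bash
cat >> h.py <<'E'
from scipy.spatial.transform import Rotation as Ro
def rows(ths,ds,flip=0,z=429):
    s=show();p=s['ee_pos'];R0=Ro.from_euler('xyz',s['ee_rot'],degrees=True)
    for th,d in zip(ths,ds):
        P=tgt(th,d);v=(Ro.from_euler('xyz',[180,0,th+90+flip],degrees=True)*R0.inv()).as_rotvec()
        print('[[%.1f,%.1f,%.1f],[%.3f,%.3f,%.3f],0],'%(P[0]-p[0],P[1]-p[1],z-p[2],*v),end='')
    print()
E
python3 -c "
from h import *
nxt(5,first=3)"
```

```text
th -143.7 r 71.6
t 6.3833 p [516.5  68.6 429.5] r [179.5  -1.1 -54.3] F [ 2.  -2.8 -1.3] q [ 7. 13. 94. -1. 73. 61.] w 0.2
[[-2.7,2.7,-0.5],[0.020,0.004,-0.041],0],[[-7.3,6.8,-0.5],[0.020,0.003,-0.128],0],[[-11.5,11.4,-0.5],[0.020,0.002,-0.216],0],[[-15.3,16.3,-0.5],[0.020,0.001,-0.303],0],[[-18.7,21.5,-0.5],[0.020,0.000,-0.390],0],
```

Request:
jog_arm --series '[[[-2.7,2.7,0],[0.004,0,-0.04],0],[[-7.3,6.8,0],[0.008,0,-0.13],0],[[-11.5,11.4,0],[0.012,0,-0.22],0],[[-15.3,16.3,0],[0.016,0,-0.3],0],[[-18.7,21.5,0],[0.02,0,-0.39],0]]'

```text
time_s: 6.8
ee_pos: [497.8, 89.2, 429.2]
ee_rot: [179.9, -0.2, -76.8]
force: [0.5, -3.5, -2.7]
gripper_width: 0.7
```

```bash
python3 -c "
from h import *
nxt(5,first=3)
f=grab('top')
cv2.imwrite('pics/t5.png',cv2.cvtColor(cv2.resize(f['pixels'][140:350,140:420],None,fx=2.8,fy=2.8),cv2.COLOR_RGB2BGR))"
```

```text
th -166.1 r 71.7
t 6.8 p [497.8  89.2 429.2] r [179.9  -0.2 -76.8] F [ 0.5 -3.5 -2.7] q [ 9. 11. 96. -0. 73. 86.] w 0.7
[[-1.4,3.5,-0.2],[0.004,-0.000,-0.039],0],[[-4.1,9.1,-0.2],[0.004,-0.000,-0.126],0],[[-6.3,14.9,-0.2],[0.004,-0.000,-0.214],0],[[-7.9,20.9,-0.2],[0.004,-0.001,-0.301],0],[[-9.1,27.0,-0.2],[0.004,-0.001,-0.388],0],
```

View pics/t5.png

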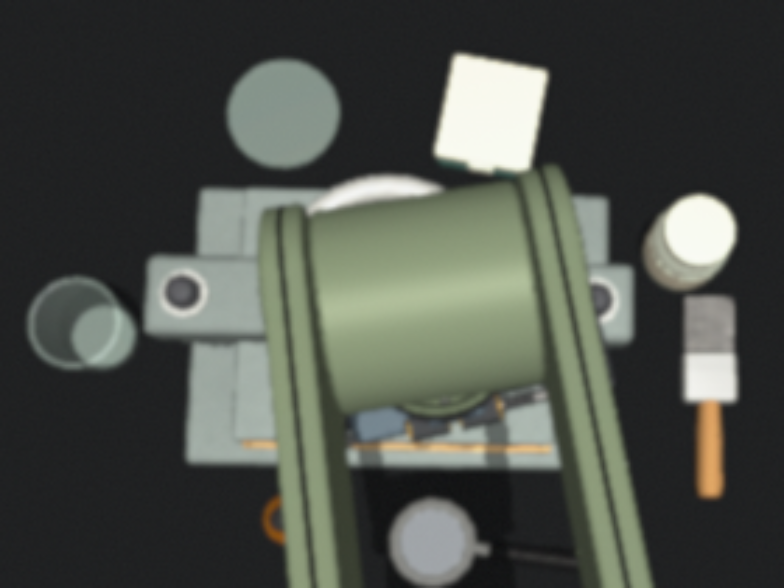

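The arm hides the wheel; the bystanders are unmoved. The force is steady at about 3.5 N along the tangent. Continuing.

Request:
jog_arm --series '[[[-1.4,3.5,0],[0.002,0,-0.04],0],[[-4.1,9.1,0],[0.004,0,-0.13],0],[[-6.3,14.9,0],[0.006,0,-0.21],0],[[-7.9,20.9,0],[0.008,0,-0.3],0],[[-9.1,27,0],[0.008,0,-0.39],0]]'

```text
time_s: 7.27
ee_pos: [488.2, 116.4, 429.2]
ee_rot: [180.0, 0.2, -99.4]
force: [-0.2, -3.1, -0.7]
gripper_width: 0.3
```

```bash
python3 -c "
from h import *
nxt(5,first=3)"
```

```text
th 170.7 r 71.7
t 7.2667 p [488.2 116.4 429.2] r [180.    0.2 -99.4] F [-0.2 -3.1 -0.7] q [ 12.  11.  96.   0.  73. 111.] w 0.3
[[0.1,3.8,-0.2],[-0.003,-0.000,-0.050],0],[[-0.1,10.0,-0.2],[-0.003,0.000,-0.137],0],[[0.2,16.2,-0.2],[-0.003,0.000,-0.225],0],[[1.0,22.3,-0.2],[-0.003,0.000,-0.312],0],[[2.3,28.4,-0.2],[-0.003,0.000,-0.399],0],
```

Request:
jog_arm --series '[[[0,3.8,0],[0,0,-0.05],0],[[-0.1,10,0],[0,0,-0.14],0],[[0.2,16.2,0],[0,0,-0.22],0],[[1,22.3,0],[0,0,-0.3],0],[[1,22.3,0],[0,0,-0.3],0]]'

```text
time_s: 7.68
ee_pos: [489.4, 138.9, 429.2]
ee_rot: [-180.0, 0.1, -116.5]
force: [0.2, 0.6, 0.2]
gripper_width: 0.7
```

```bash
python3 -c "
from h import *
e=est();print(e)
rows([e]*5,[25,32,40,50,55])
s=grab('scene');f=grab('top')
cv2.imwrite('pics/t6.png',cv2.cvtColor(cv2.resize(s['pixels'][130:280,280:460],(720,600)),cv2.COLOR_RGB2BGR))"
```

```text
152.5313490551299
t 7.6833 p [489.4 138.9 429.2] r [-1.800e+02  1.000e-01 -1.165e+02] F [0.2 0.6 0.2] q [ 15.  11.  96.   0.  73. 131.] w 0.7
[[-2.1,-3.5,-0.2],[-0.002,0.001,-0.018],0],[[-5.3,-9.7,-0.2],[-0.002,0.001,-0.018],0],[[-9.0,-16.8,-0.2],[-0.002,0.001,-0.018],0],[[-13.6,-25.7,-0.2],[-0.002,0.001,-0.018],0],[[-15.9,-30.1,-0.2],[-0.002,0.001,-0.018],0],
```

View pics/t6.png

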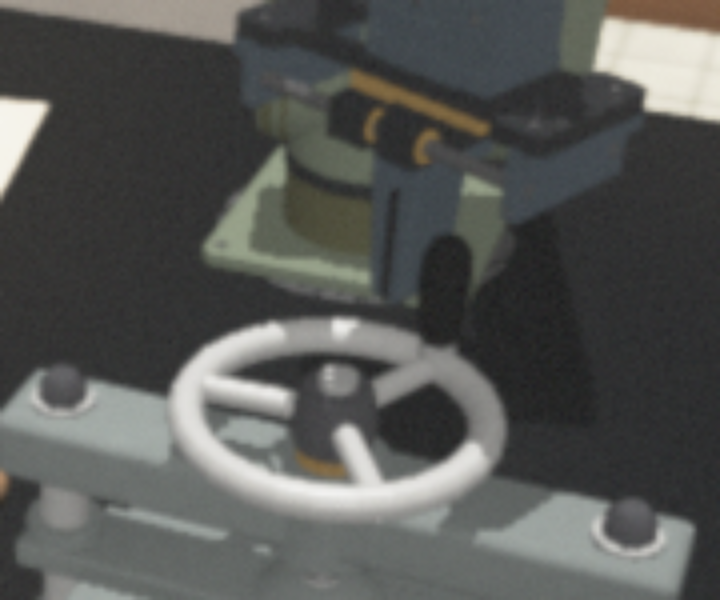

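The handle (crop ~(445,290)) has been pushed past half way. I'll back off and turn the tool by +180°, because the last joint is near its limit, then carry on.

Request:
jog_arm --series '[[[-4,-8,0],[0,0,0],0],[[-9,-17,0],[0,0,0.05],0],[[-14,-26,0],[0,0,0.15],0],[[-18,-34,0],[0,0,0.27],0],[[-18,-34,0],[0,0,0.39],0]]'

```text
time_s: 8.2
ee_pos: [470.5, 102.7, 429.6]
ee_rot: [-180.0, 0.1, -93.6]
force: [-0.4, 0.2, 0.6]
gripper_width: 0.6
```

Request:
jog_arm --series '[[[0,0,0],[0,0,0.12],0],[[0,0,0],[0,0,0.24],0],[[0,0,0],[0,0,0.36],0],[[0,0,0],[0,0,0.48],0],[[0,0,0],[0,0,0.6],0]]'

```text
time_s: 8.62
ee_pos: [470.2, 101.9, 429.8]
ee_rot: [-180.0, 0.1, -58.8]
force: [0.2, -0.4, -0.7]
gripper_width: 0.5
```

Request:
jog_arm --series '[[[0,0,0],[0,0,0.12],0],[[0,0,0],[0,0,0.24],0],[[0,0,0],[0,0,0.36],0],[[0,0,0],[0,0,0.48],0],[[0,0,0],[0,0,0.6],0]]'

```text
time_s: 9.03
ee_pos: [470.0, 101.1, 430.0]
ee_rot: [-180.0, 0.0, -24.0]
force: [-0.5, 0.6, -0.1]
gripper_width: 1.0
```

Request:
jog_arm --series '[[[0,0,0],[0,0,0.12],0],[[0,0,0],[0,0,0.24],0],[[0,0,0],[0,0,0.36],0],[[0,0,0],[0,0,0.48],0],[[0,0,0],[0,0,0.6],0]]'

```text
time_s: 9.45
ee_pos: [469.7, 100.2, 430.3]
ee_rot: [-180.0, 0.0, 10.8]
force: [0.3, -0.2, 0.2]
gripper_width: 0.4
```

Request:
jog_arm --series '[[[0,0,0],[0,0,0.12],0],[[0,0,0],[0,0,0.24],0],[[0,0,0],[0,0,0.36],0],[[0,0,0],[0,0,0.48],0],[[0,0,0],[0,0,0.6],0]]'

```text
time_s: 9.87
ee_pos: [469.5, 99.4, 430.5]
ee_rot: [180.0, -0.0, 45.7]
force: [0.4, 0.4, -0.2]
gripper_width: 0.3
```

```bash
python3 -c "
from h import *
rows([152.5]*5,[50,44,36,30,25],flip=180)
s=grab('scene')
im=s['pixels'].max(2)
b=(im<45).astype(np.uint8);b[:188]=0;b[216:]=0;b[:,:384]=0;b[:,398:]=0
for th in (144,148,152,156):
    P=tgt(th,0);print(th,proj(s,[*P,275]),proj(s,[*P,246]),proj(s,[*P,215]))
cv2.imwrite('pics/t7.png',cv2.cvtColor(cv2.resize(s['pixels'][130:280,280:460],(720,600)),cv2.COLOR_RGB2BGR))"
```

```text
t 9.8667 p [469.5  99.4 430.5] r [180.   -0.   45.7] F [ 0.4  0.4 -0.2] q [ 11.   9.  99.  -0.  72. -35.] w 0.3
[[6.3,13.9,-1.5],[0.000,0.001,0.294],0],[[9.1,19.2,-1.5],[0.000,0.001,0.294],0],[[12.8,26.3,-1.5],[0.000,0.001,0.294],0],[[15.6,31.6,-1.5],[0.000,0.001,0.294],0],[[17.9,36.0,-1.5],[0.000,0.001,0.294],0],
144 [395.48842906 189.86818305] [393.67825898 203.57465392] [391.82436943 217.61216539]
148 [393.72344893 188.83005129] [391.95659038 202.50572268] [390.14676328 216.51397522]
152 [391.84266169 187.84975007] [390.12084059 201.4962476 ] [388.35687491 215.47676709]
156 [389.85531854 186.93080214] [388.1800488  200.54988375] [386.46352676 214.50432545]
```

View pics/t7.png

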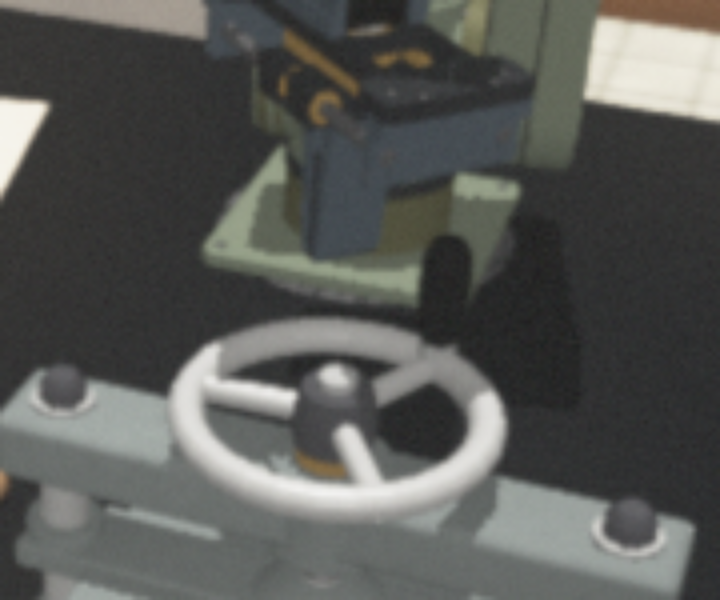

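The handle stands at about 150° (estimate from the arm 152.5°). Approaching again.

Request:
jog_arm --series '[[[3,6,-0.5],[0,0,0.1],0],[[6,13,-1],[0,0,0.2],0],[[9,19,-1.5],[0,0,0.29],0],[[11.5,24,-1.5],[0,0,0.29],0],[[13.5,28,-1.5],[0,0,0.29],0]]'

```text
time_s: 10.33
ee_pos: [483.1, 127.3, 429.1]
ee_rot: [179.9, 0.0, 62.3]
force: [-0.1, 0.1, 0.1]
gripper_width: 0.8
```

```bash
python3 -c "
from h import *
rows([151]*5,[29,26,24,22,20],flip=180)"
```

```text
t 10.3333 p [483.1 127.3 429.1] r [179.9   0.   62.3] F [-0.1  0.1  0.1] q [ 13.  11.  97.  -0.  73. -49.] w 0.8
[[2.6,6.5,-0.1],[0.001,0.001,-0.023],0],[[4.1,9.1,-0.1],[0.001,0.001,-0.023],0],[[5.0,10.9,-0.1],[0.001,0.001,-0.023],0],[[6.0,12.6,-0.1],[0.001,0.001,-0.023],0],[[7.0,14.4,-0.1],[0.001,0.001,-0.023],0],
```

Request:
jog_arm --series '[[[2,4,0],[0,0,-0.02],0],[[3.5,7.5,0],[0,0,-0.02],0],[[5,10.5,0],[0,0,-0.02],0],[[6,12.5,0],[0,0,-0.02],0],[[7,14.5,0],[0,0,-0.02],0]]'

```text
time_s: 10.75
ee_pos: [489.9, 141.5, 429.0]
ee_rot: [180.0, 0.1, 61.2]
force: [-1.9, -2.7, 0.7]
gripper_width: 0.6
```

```bash
python3 -c "
from h import *
nxt(4.5,first=3,flip=180)"
```

```text
th 150.4 r 71.0
t 10.75 p [489.9 141.5 429. ] r [1.80e+02 1.00e-01 6.12e+01] F [-1.9 -2.7  0.7] q [ 15.  12.  95.  -0.  73. -46.] w 0.6
[[0.7,3.7,-0.0],[0.002,-0.001,-0.066],0],[[2.4,9.0,-0.0],[0.002,-0.001,-0.145],0],[[4.6,14.1,-0.0],[0.002,-0.001,-0.223],0],[[7.1,19.1,-0.0],[0.002,-0.001,-0.302],0],[[10.0,23.9,-0.0],[0.002,-0.001,-0.381],0],
```

In contact (3.3 N along the tangent).

Request:
jog_arm --series '[[[0.7,3.7,0],[0,0,-0.07],0],[[2.4,9,0],[0,0,-0.15],0],[[4.6,14.1,0],[0,0,-0.22],0],[[7.1,19.1,0],[0,0,-0.3],0],[[10,23.9,0],[0,0,-0.38],0]]'

```text
time_s: 11.17
ee_pos: [499.3, 165.3, 428.9]
ee_rot: [180.0, 0.3, 39.1]
force: [-2.9, -2.3, 1.7]
gripper_width: 0.4
```

```bash
python3 -c "
from h import *
nxt(5,first=3,flip=180)"
```

```text
th 129.7 r 71.5
t 11.1667 p [499.3 165.3 428.9] r [180.    0.3  39.1] F [-2.9 -2.3  1.7] q [ 17.  13.  93.  -0.  74. -22.] w 0.4
[[2.4,2.9,0.1],[0.003,-0.004,-0.043],0],[[6.3,7.7,0.1],[0.003,-0.004,-0.130],0],[[10.6,12.2,0.1],[0.003,-0.004,-0.217],0],[[15.2,16.3,0.1],[0.003,-0.004,-0.304],0],[[20.2,20.0,0.1],[0.002,-0.005,-0.392],0],
```

Request:
jog_arm --series '[[[2.4,2.9,0],[0,0,-0.04],0],[[6.3,7.7,0],[0,0,-0.13],0],[[10.6,12.2,0],[0,0,-0.22],0],[[15.2,16.3,0],[0.002,-0.004,-0.3],0],[[20.2,20,0],[0.002,-0.004,-0.39],0]]'

```text
time_s: 11.58
ee_pos: [518.9, 185.4, 428.6]
ee_rot: [-180.0, 0.2, 16.5]
force: [-3.5, -0.9, 1.4]
gripper_width: 0.6
```

```bash
python3 -c "
from h import *
nxt(5,first=3,flip=180)"
```

```text
th 107.1 r 71.6
t 11.5833 p [518.9 185.4 428.6] r [-180.     0.2   16.5] F [-3.5 -0.9  1.4] q [18. 15. 90.  0. 74.  2.] w 0.6
[[3.4,1.6,0.4],[0.001,-0.004,-0.043],0],[[8.8,4.6,0.4],[0.001,-0.004,-0.130],0],[[14.5,7.1,0.4],[0.000,-0.004,-0.217],0],[[20.4,9.1,0.4],[0.000,-0.004,-0.305],0],[[26.4,10.6,0.4],[0.000,-0.004,-0.392],0],
```

Request:
jog_arm --series '[[[3.4,1.6,0.2],[0,0,-0.04],0],[[8.8,4.6,0.4],[0,0,-0.13],0],[[14.5,7.1,0.4],[0,-0.004,-0.22],0],[[20.4,9.1,0.4],[0,-0.004,-0.3],0],[[26.4,10.6,0.4],[0,-0.004,-0.39],0]]'

```text
time_s: 12.0
ee_pos: [544.7, 196.4, 428.4]
ee_rot: [180.0, 0.2, -6.0]
force: [-3.0, 0.9, -0.0]
gripper_width: 0.8
```

```bash
python3 -c "
from h import *
nxt(4,first=3,flip=180)"
```

```text
th 84.5 r 71.7
t 12.0 p [544.7 196.4 428.4] r [180.    0.2  -6. ] F [-3.   0.9 -0. ] q [19. 18. 87.  0. 76. 25.] w 0.8
[[3.8,0.2,0.6],[-0.000,-0.004,-0.043],0],[[8.7,0.7,0.6],[-0.000,-0.004,-0.112],0],[[13.7,1.0,0.6],[-0.000,-0.004,-0.182],0],[[18.6,0.8,0.6],[-0.001,-0.004,-0.252],0],[[23.6,0.4,0.6],[-0.001,-0.004,-0.322],0],
```

Request:
jog_arm --series '[[[3.8,0.2,0.3],[0,0,-0.04],0],[[8.7,0.7,0.6],[0,0,-0.11],0],[[13.7,1,0.6],[0,-0.004,-0.18],0],[[18.6,0.8,0.6],[0,-0.004,-0.25],0],[[23.6,0.4,0.6],[0,-0.004,-0.32],0]]'

```text
time_s: 12.42
ee_pos: [567.8, 197.3, 428.3]
ee_rot: [-180.0, 0.2, -24.6]
force: [-3.2, 1.1, -0.9]
gripper_width: 0.4
```

```bash
python3 -c "
from h import *
e=est();print(e)
rows([62,58,55,53,52],[21]*5,flip=180)
s=grab('scene')
im=s['pixels'].max(2)
for th in (42,50,54,58,62,66):
    P=tgt(th,0);print(th,proj(s,[*P,273]),proj(s,[*P,244]),proj(s,[*P,213]))
cv2.imwrite('pics/t8.png',cv2.cvtColor(cv2.resize(s['pixels'][160:280,320:464],(720,600)),cv2.COLOR_RGB2BGR))"
```

```text
65.93755556036376
t 12.4167 p [567.8 197.3 428.3] r [-180.     0.2  -24.6] F [-3.2  1.1 -0.9] q [18. 20. 84.  0. 76. 43.] w 0.4
[[4.8,-1.2,0.7],[-0.002,-0.003,-0.060],0],[[9.6,-2.3,0.7],[-0.002,-0.003,-0.129],0],[[13.2,-3.3,0.7],[-0.002,-0.003,-0.182],0],[[15.5,-4.1,0.7],[-0.002,-0.003,-0.217],0],[[16.7,-4.6,0.7],[-0.002,-0.003,-0.234],0],
42 [383.76791614 219.99912086] [382.03398896 234.47123639] [380.26624047 249.22563949]
50 [388.67456915 218.77364389] [386.83592713 233.21335215] [384.96105097 247.93762399]
54 [390.94012998 218.02186324] [389.05462713 232.44179281] [387.13173502 247.14766761]
58 [393.06402226 217.18395461] [391.13569033 231.5818518 ] [389.16885652 246.26722339]
62 [395.03527904 216.26547959] [393.06837468 230.6392025 ] [391.06190449 245.3020641 ]
66 [396.84413094 215.27243631] [394.84309377 229.61996584] [392.80148157 244.2584203 ]
```

View pics/t8.png

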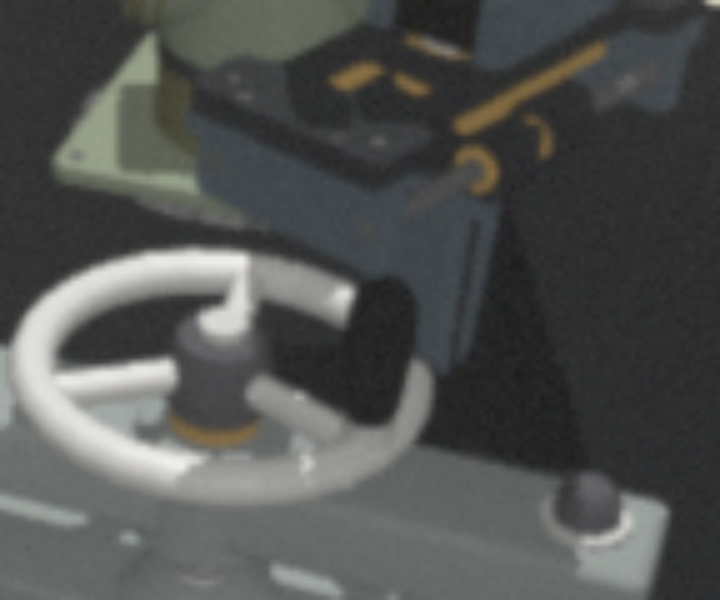

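The handle at (396,230) corresponds to about 66–67°, which agrees with the estimate of 66°. Slowing down for the last 24°.

Request:
jog_arm --series '[[[4.8,-1.2,0.4],[0,0,-0.06],0],[[9.6,-2.3,0.7],[0,0,-0.13],0],[[13.2,-3.3,0.7],[-0.002,-0.003,-0.18],0],[[15.5,-4.1,0.7],[-0.002,-0.003,-0.22],0],[[16.7,-4.6,0.7],[-0.002,-0.003,-0.23],0]]'

```text
time_s: 12.88
ee_pos: [585.3, 192.8, 428.3]
ee_rot: [180.0, 0.0, -37.9]
force: [-1.6, 2.7, -2.0]
gripper_width: 0.1
```

```bash
python3 -c "
from h import *
e=est();print(e)
rows([e-2.5,e-5,e-6.5,e-8,42],[21]*5,flip=180)"
```

```text
51.44080484757265
t 12.8833 p [585.3 192.8 428.3] r [180.    0.  -37.9] F [-1.6  2.7 -2. ] q [17. 21. 82. -0. 77. 55.] w 0.1
[[2.7,-1.6,0.7],[0.000,-0.000,-0.055],0],[[5.5,-2.9,0.7],[0.000,-0.000,-0.099],0],[[7.2,-3.7,0.7],[0.000,-0.000,-0.125],0],[[8.8,-4.6,0.7],[0.000,-0.000,-0.151],0],[[10.4,-5.5,0.7],[0.000,-0.000,-0.176],0],
```

Request:
jog_arm --series '[[[2.7,-1.6,0.5],[0,0,-0.05],0],[[5.5,-2.9,0.7],[0,0,-0.1],0],[[7.2,-3.7,0.7],[0,0,-0.12],0],[[8.6,-4.5,0.7],[0,0,-0.15],0],[[9.6,-5,0.7],[0,0,-0.17],0]]'

```text
time_s: 13.3
ee_pos: [594.8, 188.0, 428.7]
ee_rot: [180.0, 0.1, -47.6]
force: [-2.1, 1.7, -1.7]
gripper_width: 0.4
```

```bash
python3 -c "
from h import *
e=est();print(e)
show()
s=grab('scene')
b=(s['pixels'].max(2)<45).astype(np.uint8);b[:221]=0;b[250:]=0;b[:,:374]=0;b[:,396:]=0
cv2.imwrite('pics/t9.png',cv2.cvtColor(cv2.resize(s['pixels'][160:280,320:464],(720,600)),cv2.COLOR_RGB2BGR))"
```

```text
42.87936773797006
t 13.3 p [594.8 188.  428.7] r [ 1.80e+02  1.00e-01 -4.76e+01] F [-2.1  1.7 -1.7] q [16. 22. 80.  0. 78. 64.] w 0.4
```

View pics/t9.png

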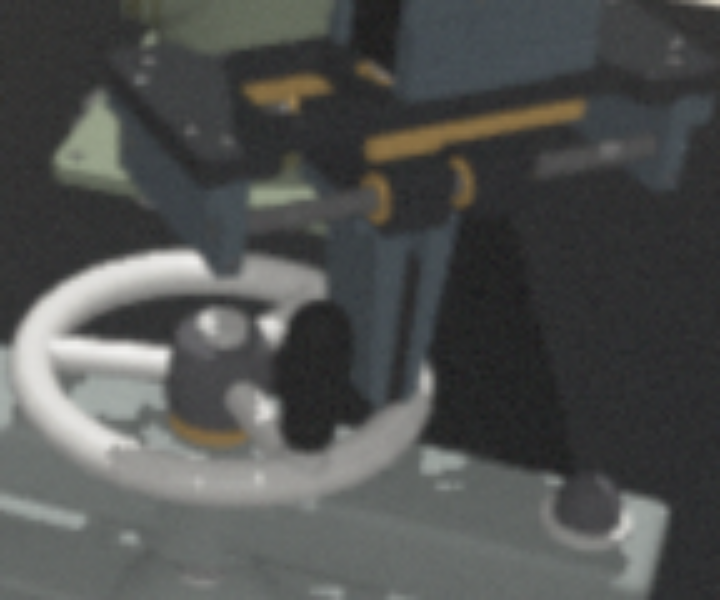

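The handle is at (382.6,235) in the scene, against (383,234) at the start plus the expected sink. Backing off along the tangent.

Request:
jog_arm --series '[[[-3,3.5,0],[0,0,0],0],[[-12,13,0.5],[0,0,0],0],[[-28,31,3],[0,0,0],0],[[-50,55,8],[0,0,0],0],[[-75,82,12],[0,0,0],0]]'

```text
time_s: 13.77
ee_pos: [519.2, 270.4, 441.3]
ee_rot: [-180.0, -0.0, -47.7]
force: [0.4, 0.8, 0.3]
gripper_width: 0.6
```

Request:
jog_arm --series '[[[-26,28,2],[0,0,0],0],[[-52,56,4],[0,0,0],0],[[-78,84,6],[0,0,0],0],[[-104,112,8],[0,0,0],0],[[-130,140,10],[0,0,0],0]]'

```text
time_s: 14.18
ee_pos: [386.9, 411.5, 452.2]
ee_rot: [-179.9, -0.1, -47.7]
force: [-0.3, 0.8, -0.1]
gripper_width: 0.6
```

Request:
jog_arm --series '[[[-26,28,2],[0,0,0],0],[[-52,56,2],[0,0,0],0],[[-78,84,2],[0,0,0],0],[[-90,100,2],[0,0,0],0],[[-90,100,2],[0,0,0],0]]'

```text
time_s: 14.6
ee_pos: [293.4, 514.3, 454.5]
ee_rot: [-179.8, 0.1, -47.3]
force: [-0.1, -0.3, 0.5]
gripper_width: 0.9
```

Run:
```python
from h import *
show()
f=grab('top','top9.png');s=grab('scene','scene9.png')
cv2.imwrite('pics/t10.png',cv2.cvtColor(np.vstack([np.hstack([cv2.resize(g[190:280,220:340],(400,300)),cv2.resize(k[190:280,310:430],(400,300))]) for g,k in ((cv2.imread('pics/top0.png')[:,:,::-1],cv2.imread('pics/scene0.png')[:,:,::-1]),(f['pixels'],s['pixels']))]),cv2.COLOR_RGB2BGR))
def hm(p,q):
    out=[]
    for im,(y0,y1,x0,x1) in ((p,(203,219,244,259)),(q,(218,250,374,396))):
        b=np.zeros(im.shape[:2],np.uint8);b[y0:y1,x0:x1]=im.max(2)[y0:y1,x0:x1]<45
        M=cv2.moments(b,True);out.append((M['m10']/M['m00'],M['m01']/M['m00'],M['m00']))
    return np.round(out,1).tolist()
a=cv2.imread('pics/top0.png');b=cv2.imread('pics/scene0.png')
print(hm(a,b));print(hm(f['pixels'],s['pixels']))
d=cv2.absdiff(a,cv2.imread('pics/top9.png')).max(2);n,_,st,_=cv2.connectedComponentsWithStats((d>40).astype(np.uint8));print([x.tolist() for x in st[1:] if x[4]>15])
```

```text
t 14.6 p [293.4 514.3 454.5] r [-1.798e+02  1.000e-01 -4.730e+01] F [-0.1 -0.3  0.5] q [ 59.  18.  82.  -0.  79. 107.] w 0.9
[[250.9, 209.3, 163.0], [382.9, 234.1, 203.0]]
[[251.4, 209.4, 167.0], [382.2, 235.9, 139.0]]
[[19, 403, 20, 17, 132], [0, 451, 10, 27, 174], [327, 464, 7, 7, 20], [324, 473, 6, 7, 20]]
```

View pics/t10.png

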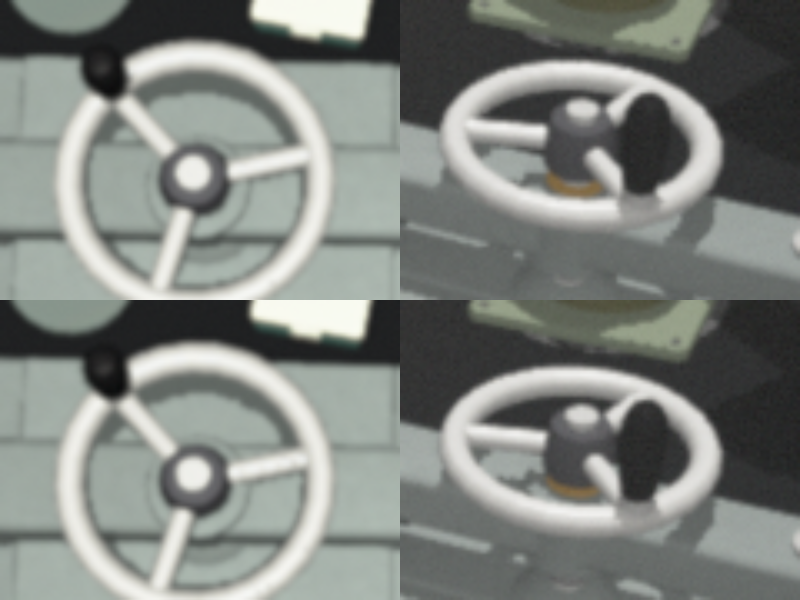

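Before (top row) and after (bottom row): the handle is back within about 1 px and the wheel sits visibly lower. The only image differences elsewhere are the arm and its shadow.

```bash
python3 -c "
from h import *
print(env.job_done())"
```

```text
the job is handed in; nothing more can be done
None
```

I turned the press's hand wheel one full turn clockwise and handed the job in at about 14.6 s of the 54 s allowed; no verdict was reported.

I pushed the handle with the outside of the closed fingers. After about 250° I backed off and turned the tool half a turn, because the last joint was near its limit, then pushed the rest of the way. The wrist force read about 3–4.5 N between pushes.

**Last checks:**
- **Handle position:** it is back within about 1 px of its start in both views, roughly 1–2°, apart from the expected sinking.
- **Wheel height:** the wheel sits about 2 px lower in the scene view, as a 4 mm drop should look. I did not measure the plate itself.
- **Loose things:** comparing the top view before and after shows changes only at the arm and its shadow. I made no such comparison in the scene view.
- **Arm:** it is well clear, with the force near zero.

No check failed. One small disagreement was the handle angle before the second push: 152.5° from the arm, about 150° from the camera. It had no effect on the result.

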